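# Weigh out counterweight slugs on the sprung dial scale

### The arm

A 7-joint arm with a two-finger parallel gripper is mounted at the origin on the work surface. World frame = base frame: x ahead of the robot, y to its left, z up, the work surface at z = 0. Lengths are in m, angles in rad, forces in N, time in s.
With the tool pointing down it reaches from about 0.375 to 0.925 m from the base axis. Payload 3.1 kg.
Tool frame: the origin (TCP) lies between the finger pads; the fingertips stand 19 mm ahead of it and the grasp point (between the pads) is the TCP; z points along the fingers, y is the direction in which the jaws open and shut (so a half turn about z gives the same grasp; the last joint's range is limited). The gripper opens to 85 mm and grips with 20 to 120 N. Pads are 22 mm wide; open, the fingers measure 114 mm over their backs; the gripper's body (76 mm by 85 mm) begins 54 mm behind the grasp point. The pads swing forward as they close: fully open they stand 13 mm farther back than shut.
Start: joints at [-1.207, 0.383, 0.044, 1.598, -0.018, 1.161, -0.05], TCP at [0.29, 0.582, 0.211] pointing down, gripper open.
Joint ranges: [-2.61, 2.61], [-0.41, 2.15], [-1.48, 1.57], [0, 2.5], [-1.57, 4.71], [0.05, 1.97], [-2.85, 2.85]. Speed limits (rad/s): [2.79, 2.79, 3.14, 3.14, 3.14, 3.14, 3.14].

### API

Orientations are given as a unit quaternion [x, y, z, w].
In Python, from bench import move_ptp, movel, move_j, move_gripper, pause, inverse_kinematics, read_camera, camera_params, MotionError, sign_off, look_for, tip_of, read_time_s, read_qpos, read_joint_vel, read_effort, read_eef_pos, read_tcp_rot, read_ft_force, read_ft_torque, read_finger_gap gives the robot as it stands. Calls block until the motion is done:
- move_ptp(position, orientation): joint-space move of the TCP to a pose.
- movel(position, orientation=None, speed=0.15): straight line of the TCP; orientation=None keeps the orientation; speed is the mean speed in m/s.
- move_j(angles): joint-space move.
- move_gripper(opening, effort=None): finger opening in m; effort is the grip in N (None keeps the last); returns when the fingers have stopped.
- pause(seconds).
- inverse_kinematics(position, orientation): joint angles nearest the present ones, or None.
- read_camera(name): name is "scene" or "side" or "wrist"; returns the picture (420x560x3 uint8, red, green, blue); there is no depth.
- camera_params(name): a dict with "K" (3x3 intrinsics, pixels), "dist_coeffs" ([k1, k2, p1, p2, k3] as OpenCV has them; the pictures are not rectified), "camera_from_world" (4x4, takes a point from world to camera coordinates). Camera axes: x right, y down, z forward; pixel columns grow to the right and rows downward; lengths in m; the calibration is good to about 2 mm. A picture is of the moment at which its call begins: read the wrist's pose just before it. camera_params takes no time and is no camera call; for the wrist camera it gives the pose at the moment of the call.
A pose or a line that the arm cannot do raises MotionError and nothing moves.
- sign_off(): hands the job in, once; it reports no verdict.
Trained networks look in the newest picture that a camera, given by its name, has taken for a name from the list of things; names that differ only in an ending like _2 or _b are one class to them, and where a whole thing is asked for, a point or a joint stands for the part that bears it (a point fixed in the world has none). Each returns a list of dicts, best first, with "confidence" (0 to 1); they miss things now and then, are a little off and sometimes report something else, mostly with a low value. They report only what shows in the picture. A call takes as long as a camera call. They do not tell look-alikes from the thing itself.
- look_for(camera, name): "at" ([column, row] in pixels, amid what is visible of it).
- tip_of(camera, name): "at" ([column, row] in pixels: a listed point, or the origin of a listed thing).
Readings, each from a call of its own:
- read_time_s(): time.
- read_qpos(): joint angles.
- read_joint_vel(): joint speeds.
- read_effort(): joint torques, N m.
- read_eef_pos(): TCP position.
- read_tcp_rot(): TCP orientation.
- read_ft_force(): force on the tool from outside, world axes, zero at the start.
- read_ft_torque(): the same for the moment, N m.
- read_finger_gap(): finger opening in m.
Only numpy, scipy, OpenCV 4.12 (cv2) and the standard library are available. Lean on these libraries where they do the work, as an engineer would, in place of code of your own. Each camera call takes 0.05 s, during which the arm holds its last target. There are 200 camera calls.

### The job

The counterweight of the welding positioner needs a set weight of slugs. First take the red welding magnet off the scale's pan and lay it on the yellow mat; then set slugs from the board on the pan, adding or taking off big and small ones, until the red needle rests inside the green band on the dial. Do not push the pan down to its stop, and leave the tin, hammer and tape measure where they are.

Things in the scene. Friction and masses are not known exactly. Their poses are not given: they have to be found in the camera images.
- scale: Blue sprung dial scale, fixed to the bench; origin on the bench under the centre of its round pan. Housing under the pan 170 x 170 x 83 high; towards its own +x a sloping housing (170 wide along y, reaching x = +205, up to 115 high) carries the white dial, tilted 45 degrees up and facing +x, 132 diameter, centre 154 in +x of the origin and 64 high. Its yaw varies a little.
- pan_floor (a point): Centre of the pan's flat inner floor; moves down with the pan (135 above the bench when empty). The pan is an aluminium dish, floor about 160 diameter, outer rim 176 diameter and 8 above the floor.
- pan (a joint): Downward travel of the pan, m: 0 empty, stop at 0.045. Spring 240 N/m, damped, settles within about 1 s; a 296 g load sinks it about 12 mm, 110 g about 4.5 mm.
- needle (a joint): Angle of the red dial needle, rad: 0 points up the slope (towards the pan), grows clockwise as seen facing the dial; always 60 rad per metre of pan travel.
- band (a joint): Angle of the middle of the green target band on the dial, rad, in the needle's terms (same zero and direction); differs each time between 1.06 and 1.56 and does not move. The band spans 0.24 rad either side.
- needle_tip (a point): Tip of the red needle, 52 from the dial's centre.
- band_mid (a point): Middle of the green band, 52 from the dial's centre; the band reaches 12.5 from it either way along the needle tip's circle.
- magnet: Red and black welding magnet (not sticking to anything here), flat block 60 (its x) x 40 (its y) x 26 high, 220 g; origin at centre of underside. Starts lying on the scale's pan.
- mat: Yellow square mat, 150 x 150 x 3 high, fixed flat on the bench to the left or right of the scale; origin at centre of underside.
- board: Plywood board, 255 (x) x 180 (y) x 6 high, fixed flat on the bench on the other side of the scale; origin at centre of underside. The slugs stand on it, at least 70 centre to centre.
- big1: Big steel slug, upright cylinder 40 diameter x 30 high, about 296 g (up to 10 percent more or less); origin at centre of underside. Any place on the board.
- big2: Big steel slug, upright cylinder 40 diameter x 30 high, about 296 g (up to 10 percent more or less); origin at centre of underside. Any place on the board.
- big3: Big steel slug, upright cylinder 40 diameter x 30 high, about 296 g (up to 10 percent more or less); origin at centre of underside. Any place on the board.
- small1: Small brass slug, upright cylinder 28 diameter x 21 high, about 110 g (up to 10 percent more or less); origin at centre of underside. Any place on the board.
- small2: Small brass slug, upright cylinder 28 diameter x 21 high, about 110 g (up to 10 percent more or less); origin at centre of underside. Any place on the board.
- small3: Small brass slug, upright cylinder 28 diameter x 21 high, about 110 g (up to 10 percent more or less); origin at centre of underside. Any place on the board.
- tin: Bystander: tin of paste with an orange label, 60 diameter, 60 high, standing on the bench beyond and beside the scale; origin at centre of underside.
- hammer: Bystander: hammer with a wooden handle lying across the bench just beyond the scale.
- tape: Bystander: round yellow tape measure, 64 diameter, 30 high, on the bench beyond and beside the scale; origin at centre of underside.
There are look-alikes about, which are no part of the job. Leave any purple look-alike of the big2 alone. Leave any blue or brown look-alike of the small2 alone.

How it is judged:
By the outcome, as a careful person would: the job done as asked, in the order asked, and still so for the second after the job is handed in, with the robot touching nothing.
It also fails if it takes over 72 s, if anything falls off the work surface, if the arm or the gripper's body presses on something with over 40 N, if the wrist force passes 120 N, or if a joint passes its speed limit or range.

## Working session

There is one attempt and no reset: what is moved stays moved. The work goes in short steps, each a Python script; the robot and the scene stay as the last script left them, time stands still between calls to the robot, and variables do not carry over. Pictures are saved under pics/ and viewed, about 8 in all and at most 12, crops included, and the job is handed in when it is done.

```bash
ls; mkdir -p pics
cat > h.py <<'E'
import numpy as np, cv2
from bench import *
def cam(n):
    p=camera_params(n); return np.array(p["K"]),np.array(p["dist_coeffs"]),np.array(p["camera_from_world"])
def proj(n,P):
    K,d,T=cam(n); return cv2.projectPoints(np.atleast_2d(np.float64(P)),cv2.Rodrigues(T[:3,:3])[0],T[:3,3],K,d)[0][:,0]
def ray(n,uv,T=None):
    K,d,T0=cam(n); T=T0 if T is None else T
    x=cv2.undistortPoints(np.float64([[uv]]),K,d)[0,0]
    return -T[:3,:3].T@T[:3,3], T[:3,:3].T@np.array([x[0],x[1],1])
def atz(n,uv,z,T=None):
    c,v=ray(n,uv,T); return c+v*(z-c[2])/v[2]
def snap(n,f):
    im=read_camera(n); cv2.imwrite("pics/"+f,im[:,:,::-1]); return im
E
python3 - <<'E'
from h import *
a=snap("scene","s0.png");b=snap("side","d0.png")
cv2.imwrite("pics/both.png",cv2.resize(np.vstack([a,b])[:,:,::-1],None,fx=1,fy=1)[:, :])
H={"scale":0,"magnet":.14,"mat":0,"board":0,"big1":.006,"small1":.006,"tin":0,"tape":0,"pan_floor":.126,"needle_tip":.1,"band_mid":.1}
for n in ("scene","side"):
  for k,z in H.items():
    print(n,k,[(np.round(r["at"]).tolist(),round(r["confidence"],2),np.round(atz(n,r["at"],z)[:2],3).tolist()) for r in tip_of(n,k) if r["confidence"]>.2])
print(read_time_s(),read_tcp_rot())
E
```

```text
pics
scene scale [([278.0, 210.0], 0.75, [0.468, -0.034]), ([165.0, 212.0], 0.57, [0.485, -0.338])]
scene magnet [([281.0, 173.0], 0.98, [0.447, -0.028]), ([182.0, 210.0], 0.35, [0.559, -0.249])]
scene mat [([405.0, 223.0], 0.56, [0.495, 0.302])]
scene board [([185.0, 208.0], 0.9, [0.47, -0.285])]
scene big1 [([196.0, 233.0], 0.8, [0.546, -0.242]), ([166.0, 215.0], 0.69, [0.496, -0.331]), ([196.0, 209.0], 0.66, [0.475, -0.253]), ([130.0, 203.0], 0.66, [0.463, -0.437]), ([214.0, 155.0], 0.48, [0.29, -0.228])]
scene small1 [([283.0, 174.0], 0.69, [0.352, -0.025]), ([155.0, 238.0], 0.65, [0.567, -0.346]), ([201.0, 184.0], 0.48, [0.394, -0.252]), ([192.0, 154.0], 0.47, [0.287, -0.295]), ([164.0, 183.0], 0.43, [0.394, -0.356]), ([242.0, 169.0], 0.39, [0.338, -0.143])]
scene tin [([203.0, 293.0], 0.98, [0.703, -0.204])]
scene tape [([381.0, 300.0], 0.81, [0.704, 0.219])]
scene pan_floor [([283.0, 180.0], 0.67, [0.457, -0.022])]
scene needle_tip [([286.0, 230.0], 0.51, [0.578, -0.01])]
scene band_mid [([290.0, 244.0], 0.64, [0.614, 0.001])]
side scale [([256.0, 242.0], 0.64, [0.45, -0.025])
[... 394 characters left out ...]
 [0.556, -0.249]), ([282.0, 300.0], 0.51, [0.478, -0.258])]
side small1 [([204.0, 327.0], 0.77, [0.297, -0.305]), ([325.0, 322.0], 0.56, [0.561, -0.338]), ([215.0, 274.0], 0.56, [0.331, -0.145]), ([246.0, 336.0], 0.54, [0.384, -0.343]), ([243.0, 304.0], 0.49, [0.387, -0.254]), ([311.0, 296.0], 0.39, [0.55, -0.256])]
side tin [([365.0, 276.0], 0.62, [0.706, -0.207])]
side tape []
side pan_floor [([259.0, 204.0], 0.71, [0.459, -0.026])]
side needle_tip [([301.0, 207.0], 0.49, [0.578, -0.02])]
side band_mid [([309.0, 295.0], 0.7, [0.517, -0.338]), ([312.0, 212.0], 0.4, [0.602, -0.045]), ([251.0, 205.0], 0.27, [0.443, 0.013])]
1.2 [ 2.28843734e-01  9.73463170e-01 -3.98810992e-05 -2.31375702e-05]
```

View pics/s0.png

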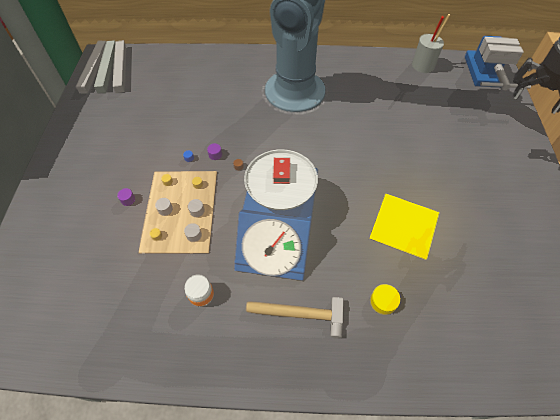

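View pics/d0.png

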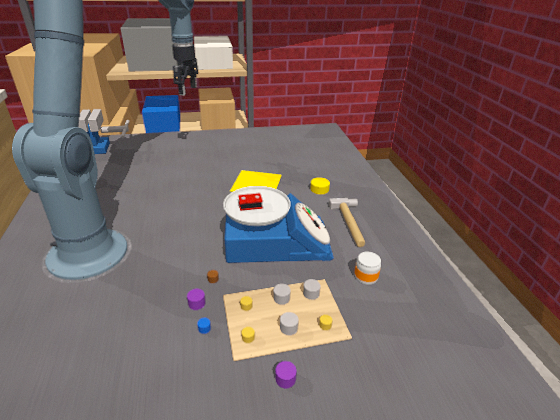

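The scene picture shows the red magnet on the pan at (281,171), the needle at about (277,240), the green band at (291,245) and the mat at (405,225). On the board are three grey bigs at (163,206), (196,208) and (192,232), and three brass smalls at (166,180), (198,183) and (155,234). The purple (126,197; 214,152), blue (188,156) and brown (238,164) look-alikes all lie off the board. I'll take closer wrist views next.

```bash
cat >> h.py <<'E'
from math import *
def down(a): return [cos(a/2),sin(a/2),0,0]   # tool x at yaw a, jaws at a+-90deg
E
python3 - <<'E'
from h import *
def go(x,y,z,f):
    a=atan2(y,x)+pi/2
    move_ptp([x,y,z],down(a)); 
    T=camera_params("wrist")["camera_from_world"]; im=snap("wrist",f); np.save("pics/"+f+".npy",np.array(T))
    print(f,read_time_s(),np.round(read_qpos(),2),read_eef_pos())
    return im,np.array(T)
A,T=go(.46,-.02,.42,"w1.png")
print([ (k,[(np.round(r["at"]).tolist(),round(r["confidence"],2),np.round(atz("wrist",r["at"],z,T)[:2],4).tolist()) for r in tip_of("wrist",k)[:2]]) for k,z in (("magnet",.126),("pan_floor",.126),("scale",0),("needle_tip",.1),("band_mid",.08))])
B,T=go(.46,-.27,.42,"w2.png")
print([ (k,[(np.round(r["at"]).tolist(),round(r["confidence"],2),np.round(atz("wrist",r["at"],z,T)[:2],4).tolist()) for r in tip_of("wrist",k)]) for k,z in (("big1",.006),("small1",.006))])
cv2.imwrite("pics/w12.png",cv2.resize(np.hstack([A,B])[:,:,::-1],(800,300),interpolation=cv2.INTER_AREA))
E
```

```text
w1.png 3.6 [-0.55 -0.13  0.45  1.74  0.06  1.53 -0.15] [ 0.4601229  -0.01857191  0.41954478]
[('magnet', [([259.0, 171.0], 0.83, [0.4343, -0.0309]), ([344.0, 327.0], 0.74, [0.5418, -0.259])]), ('pan_floor', [([275.0, 169.0], 0.59, [0.4538, -0.0291])]), ('scale', [([277.0, 154.0], 0.86, [0.4544, -0.0315])]), ('needle_tip', [([370.0, 154.0], 0.55, [0.5755, -0.0196])]), ('band_mid', [([388.0, 130.0], 0.45, [0.6019, 0.0078])])]
w2.png 4.8833 [-0.31  0.03  0.79  1.6  -0.03  1.52 -0.04] [ 0.46131879 -0.26707845  0.41965781]
[('big1', [([315.0, 180.0], 0.93, [0.4819, -0.3399]), ([288.0, 131.0], 0.89, [0.4825, -0.2539]), ([329.0, 247.0], 0.87, [0.4482, -0.452]), ([170.0, 182.0], 0.8, [0.2852, -0.2295])]), ('small1', [([264.0, 212.0], 0.87, [0.387, -0.3465]), ([243.0, 163.0], 0.8, [0.3989, -0.262]), ([163.0, 128.0], 0.6, [0.323, -0.1557]), ([207.0, 219.0], 0.55, [0.3015, -0.3091]), ([363.0, 158.0], 0.54, [0.5621, -0.3474])])]
```

View pics/w12.png

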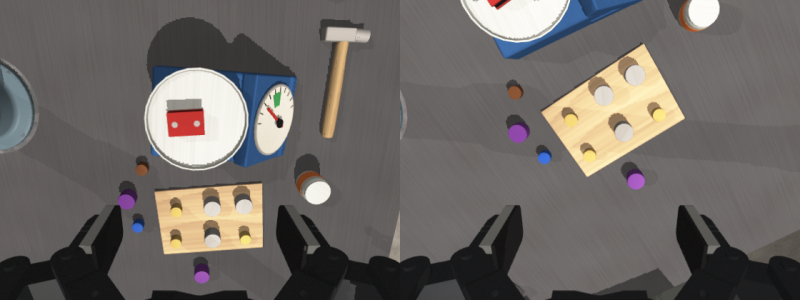

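The wrist picture shows the magnet on the pan's left, the dial with the green band at top right of centre, and the hammer and tin clear of the work area. All six slugs stand on the board. The purple, blue and brown ones stand off it. Next I'll measure from the pixels.

```bash
cat >> h.py <<'E'
def dial(im,n,T,pc,yaw):
    "needle and band angles, from red / green pixels on the dial plane"
    R=np.array([[cos(yaw),-sin(yaw),0],[sin(yaw),cos(yaw),0],[0,0,1]])
    c=np.array([pc[0],pc[1],0])+R@[.154,0,.064]; u=R@np.array([-1,0,1])/sqrt(2); nn=R@np.array([1,0,1])/sqrt(2); r=R@[0,1,0]
    v,w=np.mgrid[0:420,0:560]; px=np.stack([w,v],-1).reshape(-1,1,2).astype(float)
    K,d,_=cam(n); x=cv2.undistortPoints(px,K,d)[:,0]
    o=-T[:3,:3].T@T[:3,3]; D=np.c_[x,np.ones(len(x))]@T[:3,:3]
    P=o+D*((c-o)@nn/(D@nn))[:,None]-c
    a=P@r; b=P@u; rad=np.hypot(a,b).reshape(420,560); th=np.arctan2(a,b).reshape(420,560)
    h,s,vv=cv2.split(cv2.cvtColor(im,cv2.COLOR_RGB2HSV))
    red=((h<8)|(h>172))&(s>120)&(vv>80)&(rad>.022)&(rad<.056)
    gr=(h>40)&(h<85)&(s>90)&(rad>.03)&(rad<.066)
    wh=(s<60)&(vv>150)&(rad<.085)
    # disk centre check
    lab=cv2.convexHull(np.argwhere(wh)[:,::-1].astype(np.int32))
    ab=np.c_[a.reshape(420,560)[wh],b.reshape(420,560)[wh]]
    return dict(needle=np.median(th[red]) if red.any() else None,nred=int(red.sum()),band=(th[gr].min(),np.median(th[gr]),th[gr].max()) if gr.any() else None,
                ctr=(ab.min(0)+ab.max(0))/2 if wh.any() else None)
E
python3 - <<'E'
from h import *
np.set_printoptions(precision=4,suppress=True)
L=lambda f:(cv2.imread("pics/"+f)[:,:,::-1].copy(),)
w1=L("w1.png")[0];T1=np.load("pics/w1.png.npy");w2=L("w2.png")[0];T2=np.load("pics/w2.png.npy");s0=L("s0.png")[0]
def blobs(m,lo=30):
    n,l,st,c=cv2.connectedComponentsWithStats(m.astype(np.uint8)); return [(st[i,4],c[i],l==i) for i in range(1,n) if st[i,4]>lo]
hs=lambda im:cv2.split(cv2.cvtColor(im,cv2.COLOR_RGB2HSV))
h,s,v=hs(w1)
for n,c,m in blobs(((h<8)|(h>172))&(s>150)&(v>80),100):
    P=np.array([atz("wrist",p[::-1],.152,T1)[:2]*1000 for p in np.argwhere(m)],np.float32); print("red",n,c,cv2.minAreaRect(P))
# pan ellipse : white big blob
for n,c,m in blobs((s<60)&(v>150)&(np.indices(v.shape)[0]<260),800):
    hull=cv2.convexHull(np.argwhere(m)[:,::-1].astype(np.int32)); e=cv2.fitEllipse(hull)
    print("white",n,e,"z.134",atz("wrist",e[0],.134,T1),"z.064",atz("wrist",e[0],.064,T1))
for nm,im,T in (("w1",w1,T1),("w2",w2,T2)):
    h,s,v=hs(im); 
    print(nm,"brass",[(n,c,atz("wrist",c,.027,T)[:2]) for n,c,m in blobs((h>19)&(h<32)&(s>140)&(v>130))])
    print(nm,"gray",[(n,c,atz("wrist",c,.036,T)[:2]) for n,c,m in blobs((s<40)&(v>130)) if 150<n<1500])
Ts=cam("scene")[2]; h,s,v=hs(s0)
for n,c,m in blobs((h>24)&(h<34)&(s>180)&(v>150),1000):
    print("mat",n,atz("scene",c,.003)[:2],cv2.minAreaRect(np.array([atz("scene",p[::-1],.003)[:2]*1000 for p in np.argwhere(m)],np.float32)))
pc=[.4555,-.029]
for y in (0,.1,.15): print(y,dial(w1,"wrist",T1,pc,y),dial(s0,"scene",Ts,pc,y))
E
```

```text
red 1569 [259.6992 172.3792] ((436.0986328125, -26.9523868560791), (58.483299255371094, 41.82957077026367), 0.1538631170988083)
white 1070 ((484.5855712890625, 48.84035873413086), (22.990520477294922, 69.84707641601562), 93.11593627929688) z.134 [0.691  0.0986 0.134 ] z.064 [0.7265 0.1044 0.064 ]
white 13231 ((274.4865417480469, 166.35031127929688), (144.14813232421875, 146.15966796875), 100.49263000488281) z.134 [ 0.4531 -0.0244  0.134 ] z.064 [ 0.4516 -0.0378  0.064 ]
white 3405 ((383.7178649902344, 167.18649291992188), (48.4680061340332, 101.117919921875), 15.366623878479004) z.134 [ 0.5842 -0.0304  0.134 ] z.064 [ 0.603  -0.0447  0.064 ]
w1 brass []
w1 gray [(np.int32(1136), array([485.721,  48.529]), array([0.7422, 0.107 ])), (np.int32(983), array([444.3296, 269.1902]), array([ 0.7164, -0.22  ])), (np.int32(386), array([341.3549, 288.9637]), array([ 0.551 , -0.2488])), (np.int32(382), array([296.8351, 292.1937]), array([ 0.4784, -0.2519])), (np.int32(577), array([554.3536, 339.7106]), array([ 0.9271, -0.3664])), (np.int32(329), array([297.4985, 336.769 ]), array([ 0.4775, -0.3383]))]
w2 brass []
w2 gray [(np.int32(629), array([328.7583, 104.7695]), array([ 0.551 , -0.2486])), (np.int32(590), array([284.8627, 133.2136]), array([ 0.4787, -0.2518])), (np.int32(219), array([  5.    , 153.1735]), array([ 0.1085, -0.0678])), (np.int32(511), array([313.0802, 185.0078]), array([ 0.4772, -0.3384]))]Traceback (most recent call last):
  File "<stdin>", line 21, in <module>
  File "h.py", line 12, in atz
    c,v=ray(n,uv,T); return c+v*(z-c[2])/v[2]
        ~~~^^^^^^^^
  File "h.py", line 8, in ray
    K,d,T0=cam(n); T=T0 if T is None else T
           ~~~^^^
  File "h.py", line 4, in cam
    p=camera_params(n); return np.array(p["K"]),np.array(p["dist_coeffs"]),np.array(p["camera_from_world"])
ValueError: time passes only in moves, steps and waits
```

```bash
sed -i 's/^def cam(n):/import functools\n@functools.lru_cache(None)\ndef cam(n):/' h.py
cat > m.py <<'E'
from h import *
np.set_printoptions(precision=4,suppress=True)
L=lambda f:cv2.imread("pics/"+f)[:,:,::-1].copy()
w1=L("w1.png");T1=np.load("pics/w1.png.npy");w2=L("w2.png");T2=np.load("pics/w2.png.npy");s0=L("s0.png")
def blobs(m,lo=30):
    n,l,st,c=cv2.connectedComponentsWithStats(m.astype(np.uint8)); return [(st[i,4],c[i],l==i) for i in range(1,n) if st[i,4]>lo]
hs=lambda im:cv2.split(cv2.cvtColor(im,cv2.COLOR_RGB2HSV))
for nm,im,T in (("w2",w2,T2),("w1",w1,T1)):
    h,s,v=hs(im); 
    if nm=="w2": print([cv2.cvtColor(im,cv2.COLOR_RGB2HSV)[r,c] for c,r in ((264,208),(240,163),(363,158),(300,180))])
    print(nm,"brass",[(n,c,atz("wrist",c,.027,T)[:2]) for n,c,m in blobs((h>12)&(h<32)&(s>125)&(v>170)) if n<900])
Ts=cam("scene")[2]; h,s,v=hs(s0)
for n,c,m in blobs((h>24)&(h<34)&(s>180)&(v>150),1000):
    print("mat",n,atz("scene",c,.003)[:2],cv2.minAreaRect(np.array([atz("scene",p[::-1],.003)[:2]*1000 for p in np.argwhere(m)],np.float32)))
pc=[.453,-.025]
for y in (-.1,-.13): print(y,dial(w1,"wrist",T1,pc,y),dial(s0,"scene",Ts,pc,y))
E
python3 m.py
```

```text
[array([ 20, 143, 107], dtype=uint8), array([ 24, 127, 247], dtype=uint8), array([ 25, 120, 253], dtype=uint8), array([15, 35, 73], dtype=uint8)]
w2 brass [(np.int32(33), array([358.0303, 157.6061]), array([ 0.5541, -0.3375])), (np.int32(244), array([238.8689, 167.5984]), array([ 0.3941, -0.262 ])), (np.int32(48), array([265.4167, 212.7708]), array([ 0.3922, -0.3424]))]
w1 brass [(np.int32(162), array([246.0123, 296.8148]), array([ 0.3937, -0.2626])), (np.int32(139), array([245.6187, 340.3741]), array([ 0.3871, -0.349 ]))]
mat 2843 [0.5035 0.2987] ((499.71368408203125, 298.98272705078125), (149.66639709472656, 150.50942993164062), 68.40071868896484)
-0.1 {'needle': np.float64(0.47947527316799415), 'nred': 36, 'band': (np.float64(1.099289317242381), np.float64(1.3945073941906845), np.float64(1.716127640365229)), 'ctr': array([-0.0063, -0.0009])} {'needle': np.float64(0.4635545759877288), 'nred': 23, 'band': (np.float64(1.0945360939217734), np.float64(1.3323109522578396), np.float64(1.596919801668271)), 'ctr': array([-0.0056, -0.0012])}
-0.13 {'needle': np.float64(0.5853184510794849), 'nred': 40, 'band': (np.float64(1.0984816031888194), np.float64(1.3529796951492508), np.float64(1.6577576708775934)), 'ctr': array([-0.0021, -0.0011])} {'needle': np.float64(0.5638633047726445), 'nred': 24, 'band': (np.float64(1.1153211092285358), np.float64(1.3550987222863968), np.float64(1.5898991026741085)), 'ctr': array([-0.0011, -0.0014])}
```

```bash
cat >> h.py <<'E'
def best(x,y,z,a):
    "the half turn with the last joint nearest its middle"
    c=[(abs(q[6]),b) for b in (a,a+pi,a-pi) for q in [inverse_kinematics([x,y,z],down(b))] if q is not None]
    return min(c)[1]
E
python3 - <<'E'
from h import *
a=best(.436,-.027,.22,0); print(a)
move_gripper(.07,40)
move_ptp([.436,-.027,.21],down(a)); movel([.436,-.027,.149],speed=.1)
print("eef",read_eef_pos(),read_ft_force()); move_gripper(0.02,40); print("gap",read_finger_gap())
movel([.436,-.027,.24],speed=.12); print("gap",read_finger_gap(),read_ft_force(),read_time_s())
snap("scene","s1.png")
x,y=.5,.299; b=best(x,y,.15,a+atan2(y,x))
move_ptp([x,y,.13],down(b)); movel([x,y,.0275],speed=.12); print(read_ft_force())
move_gripper(.07); movel([x,y,.14],speed=.25)
im=snap("scene","s2.png"); print(read_time_s(),dial(im,"scene",cam("scene")[2],[.453,-.025],-.13))
E
```

```text
3.141592653589793
eef [ 0.43660539 -0.02719636  0.14945416] [-0.07070736  0.3805457   0.56063688]
gap 0.020252216545739634
gap 0.019887718495011145 [-0.02949002 -0.42491704 -0.79027049] 8.875
[0.88383542 0.79800782 0.64486709]
13.6333 {'needle': np.float64(0.5607617426484134), 'nred': 23, 'band': (np.float64(1.1153211092285358), np.float64(1.3550987222863968), np.float64(1.5898991026741085)), 'ctr': array([-0.00089205, -0.00138113])}
```

View pics/s2.png

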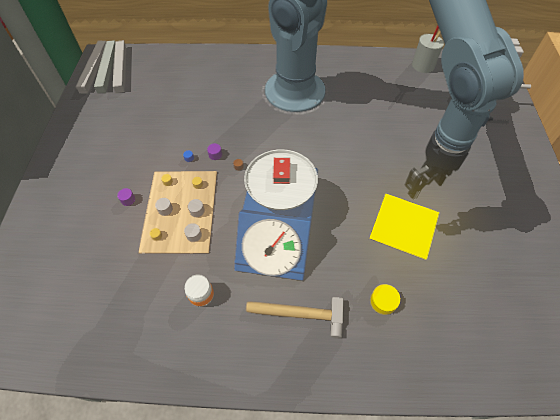

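The grasp missed. The magnet is still on the pan at (281,170) and the needle hasn't moved (0.56). I'll triangulate it from all the views.

Run:
```python
from m import *
d=snap("side","d2.png")
def redc(im,box):
    h,s,v=hs(im); m=((h<8)|(h>172))&(s>150)&(v>80); 
    return max((b for b in blobs(m,20) if box[0]<b[1][0]<box[1] and box[2]<b[1][1]<box[3]),key=lambda b:b[0])
rays=[]
for nm,im,T,box in (("scene",s0,cam("scene")[2],(260,310,150,200)),("scene",L("s2.png"),cam("scene")[2],(260,310,150,200)),("side",L("d0.png"),cam("side")[2],(230,280,180,230)),("side",d,cam("side")[2],(230,280,180,230)),("wrist",w1,T1,(200,320,100,240))):
    n,c,m=redc(im,box); print(nm,n,c,atz(nm,c,.152,T),atz(nm,c,.13,T)); rays.append(ray(nm,c,T))
def tri(rs):
    A=sum(np.eye(3)-np.outer(v,v)/(v@v) for _,v in rs); b=sum((np.eye(3)-np.outer(v,v)/(v@v))@c for c,v in rs); return np.linalg.solve(A,b)
print(tri([rays[0],rays[2],rays[4]]),tri([rays[1],rays[3]]))
print(read_finger_gap(),read_eef_pos())
s1=L("s1.png"); 
a=cv2.resize(s1[120:300,200:360],None,fx=2.4,fy=2.4); b=cv2.resize(d[160:280,200:360],None,fx=2.4,fy=2.4)
cv2.imwrite("pics/c1.png",np.vstack([a,b])[:,:,::-1][:600])
```

```text
[array([ 20, 143, 107], dtype=uint8), array([ 24, 127, 247], dtype=uint8), array([ 25, 120, 253], dtype=uint8), array([15, 35, 73], dtype=uint8)]
w2 brass [(np.int32(33), array([358.0303, 157.6061]), array([ 0.5541, -0.3375])), (np.int32(244), array([238.8689, 167.5984]), array([ 0.3941, -0.262 ])), (np.int32(48), array([265.4167, 212.7708]), array([ 0.3922, -0.3424]))]
w1 brass [(np.int32(162), array([246.0123, 296.8148]), array([ 0.3937, -0.2626])), (np.int32(139), array([245.6187, 340.3741]), array([ 0.3871, -0.349 ]))]
mat 2843 [0.5035 0.2987] ((499.71368408203125, 298.98272705078125), (149.66639709472656, 150.50942993164062), 68.40071868896484)
-0.1 {'needle': np.float64(0.47947527316799415), 'nred': 36, 'band': (np.float64(1.099289317242381), np.float64(1.3945073941906845), np.float64(1.716127640365229)), 'ctr': array([-0.0063, -0.0009])} {'needle': np.float64(0.4635545759877288), 'nred': 23, 'band': (np.float64(1.0945360939217734), np.float64(1.3323109522578396), np.float64(1.596919801668271)), 'ctr': array([-0.0056, -0.0012])}
-0.13 {'needle': np.float64(0.5853184510794849), 'nred': 40, 'band': (np.float64(1.0984816031888194), np.float64(1.3529796951492508), np.float64(1.6577576708775934)), 'ctr': array([-0.0021, -0.0011])} {'needle': np.float64(0.5638633047726445), 'nred': 24, 'band': (np.float64(1.1153211092285358), np.float64(1.3550987222863968), np.float64(1.5898991026741085)), 'ctr': array([-0.0011, -0.0014])}
scene 277 [281.231  167.3935] [ 0.4388 -0.0266  0.152 ] [ 0.4221 -0.0272  0.13  ]
scene 277 [281.231  167.3935] [ 0.4388 -0.0266  0.152 ] [ 0.4221 -0.0272  0.13  ]
side 184 [249.6359 198.9293] [ 0.4344 -0.0366  0.152 ] [ 0.4383 -0.0027  0.13  ]
side 184 [249.6359 198.9293] [ 0.4344 -0.0366  0.152 ] [ 0.4383 -0.0027  0.13  ]
wrist 1569 [259.6992 172.3792] [ 0.4362 -0.0273  0.152 ] [ 0.4348 -0.0318  0.13  ]
[ 0.4354 -0.0277  0.1468] [ 0.435  -0.027   0.1462]
0.07003825034469326 [0.4985 0.2982 0.1382]
```

View pics/c1.png

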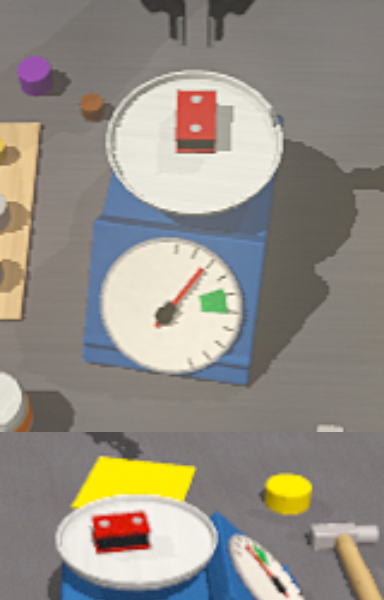

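Run:
```python
from h import *
for z in (.24,.23,.221,.21): print(z,proj("scene",[[.436,-.027,z]]))
im=cv2.imread("pics/s1.png")
print([int(v) for v in im[125:160,278:290].min(axis=(1,2))])
print([(r,[int(v) for v in im[r,270:296].mean(axis=1)]) for r in range(128,146,2)])
```

```text
0.24 [[281.07917828 142.09500323]]
0.23 [[281.08299163 145.07135742]]
0.221 [[281.08632318 147.70188967]]
0.21 [[281.09027083 150.85665089]]
[50, 50, 55, 91, 86, 86, 86, 86, 86, 83, 86, 92, 92, 91, 101, 120, 123, 122, 124, 122, 123, 122, 121, 114, 109, 175, 151, 143, 176, 208, 209, 221, 188, 50, 51]
[(128, [98, 48, 53, 78, 111, 112, 72, 100, 131, 129, 128, 128, 128, 127, 128, 131, 99, 96, 116, 95, 65, 54, 62, 114, 131, 125]), (130, [99, 51, 53, 82, 107, 109, 72, 100, 132, 127, 127, 126, 126, 126, 128, 130, 99, 91, 114, 100, 66, 54, 60, 112, 131, 127]), (132, [103, 62, 57, 73, 108, 115, 74, 100, 130, 126, 125, 125, 124, 125, 125, 130, 98, 91, 117, 91, 56, 56, 76, 116, 128, 124]), (134, [102, 61, 54, 73, 110, 114, 75, 102, 133, 129, 127, 128, 129, 128, 127, 132, 96, 87, 118, 94, 61, 57, 60, 112, 131, 127]), (136, [131, 118, 96, 93, 112, 113, 81, 103, 131, 127, 126, 126, 127, 127, 129, 132, 100, 98, 118, 96, 72, 62, 108, 132, 128, 128]), (138, [128, 129, 130, 125, 117, 114, 86, 103, 129, 127, 126, 127, 126, 127, 127, 131, 99, 96, 122, 124, 129, 130, 128, 128, 128, 128]), (140, [130, 130, 130, 129, 129, 130, 130, 130, 130, 128, 128, 128, 127, 127, 127, 128, 125, 127, 127, 128, 128, 128, 128, 128, 128, 128]), (142, [131, 130, 129, 130, 129, 129, 129, 130, 128, 127, 128, 127, 128, 127, 127, 128, 128, 129, 129, 130, 129, 129, 130, 131, 130, 131]), (144, [131, 132, 130, 129, 130, 130, 128, 128, 131, 130, 130, 130, 129, 129, 127, 128, 127, 128, 128, 128, 129, 128, 129, 128, 130, 129])]
```

Run:
```python
from h import *
print(read_tcp_rot(),read_qpos())
for n in ("scene","side"):
  print(n,[proj(n,[[.5,.299,z]]).round(1).tolist() for z in (.16,.14,.121)])
a=cv2.imread("pics/s2.png")[130:240,370:480]; d=cv2.imread("pics/d2.png"); p=proj("side",[[.5,.299,.14]])[0].astype(int); print(p)
y0,x0=max(p[1]-70,0),p[0]-55
b=d[y0:y0+110,x0:x0+110]; print(y0,x0)
cv2.imwrite("pics/c2.png",np.hstack([cv2.resize(a,(400,400)),cv2.resize(b,(400,400))]))
```

```text
[ 9.63896444e-01  2.66271051e-01 -1.71868756e-03  6.47680163e-04] [-0.97631621  0.35155814  0.43897573  1.84836154 -0.17641759  0.98360535
 -1.49389095]
scene [[[423.0, 191.3]], [[420.4, 196.1]], [[418.0, 200.5]]]
side [[[256.3, 140.4]], [[256.4, 146.0]], [[256.4, 151.2]]]
[256 145]
75 201
```

View pics/c2.png

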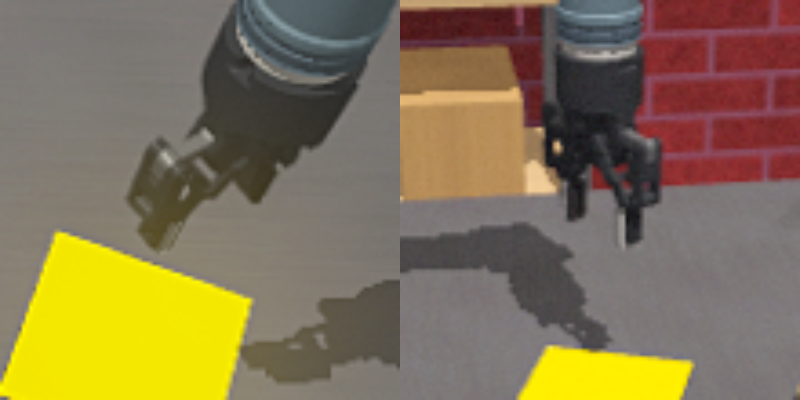

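Both the scene and side views show the fingertips about 28 mm higher than the nominal TCP geometry says: about 9 mm behind the TCP at a 20 mm gap and about 23 mm behind at 70 mm. xy agrees. So I'll retry the grasp lower, in steps, with force checks. The sprung pan is forgiving.

Run:
```python
from h import *
a=pi
move_ptp([.436,-.027,.19],down(a)); movel([.436,-.027,.125],speed=.15); f0=read_ft_force()[2]
z=.125
while z>.112:
    z-=.0045; movel([.436,-.027,z],speed=.05); f=read_ft_force()[2]-f0; print(round(z,4),round(f,2))
    if f>1.5: break
move_gripper(0.02,40); g=read_finger_gap(); print("gap",g,read_time_s())
if g>.03:
    movel([.436,-.027,z+.08],speed=.15); print("gap",read_finger_gap(),read_ft_force(),f0,read_eef_pos())
snap("scene","s3.png");d=snap("side","d3.png")
cv2.imwrite("pics/c3.png",cv2.resize(d[110:270,170:370],(800,640))[:600,:,::-1])
print(read_time_s())
```

```text
0.1205 -0.05
0.116 -0.05
0.1115 0.7
gap 0.039512551724438544 17.95
gap 0.03871431974837118 [ 0.01200748 -0.02612846 -2.46290021] 0.3494072666322988 [ 0.43498417 -0.02694852  0.19056107]
18.7333
```

View pics/c3.png

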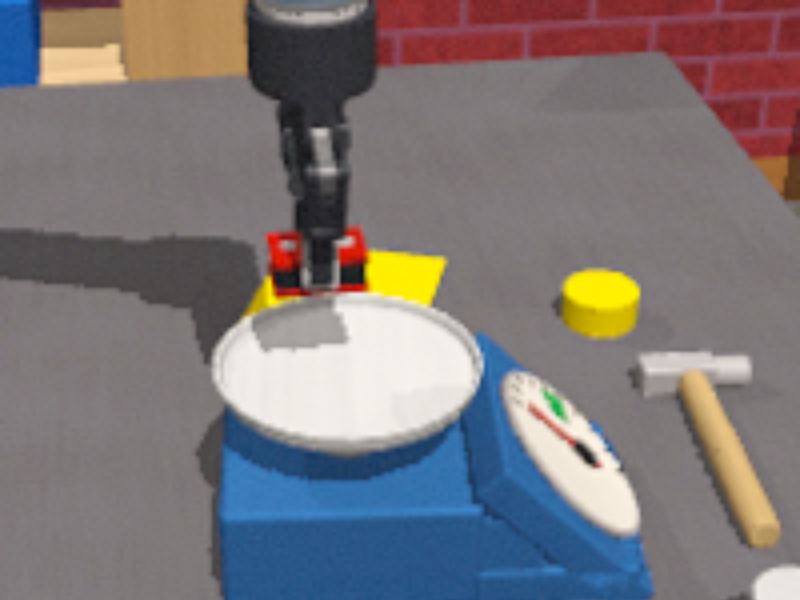

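The magnet is in the grip (gap 39 mm, about 2.5 N down), its underside level with the fingertips just above the pan at crop (315,290). I'll set it down on the mat by force steps.

```bash
cat >> h.py <<'E'
def touch(x,y,z,zmin,df=1.2,step=.002):
    f0=read_ft_force()[2]; f=0
    while z>zmin and f<df:
        z-=step; movel([x,y,z],speed=.04); f=read_ft_force()[2]-f0
    print("touch z",round(z,4),"eef",np.round(read_eef_pos(),4),"df",round(f,2),"t",read_time_s()); return z
E
python3 - <<'E'
from h import *
x,y=.5,.299; b=pi+atan2(y,x)+.03
move_ptp([.436,-.027,.24],down(pi)) if False else None
move_ptp([x,y,.12],down(b)); movel([x,y,.01],speed=.15)
z=touch(x,y,.01,-.02)
move_gripper(.06); movel([x,y,.12],speed=.3)
A=snap("scene","s4.png"); print(read_time_s(),dial(A,"scene",cam("scene")[2],[.453,-.025],-.13)); print(read_finger_gap(),read_ft_force())
E
```

```text
touch z -0.012 eef [ 0.5003  0.2991 -0.0108] df 7.44 t 23.65
24.625 {'needle': np.float64(-0.021880166255934183), 'nred': 22, 'band': (np.float64(1.1153211092285358), np.float64(1.3550987222863968), np.float64(1.5898991026741085)), 'ctr': array([-0.00089205, -0.00138113])}
0.06007981685561748 [-0.31333228  0.62424731  0.14570376]
```

View pics/s4.png

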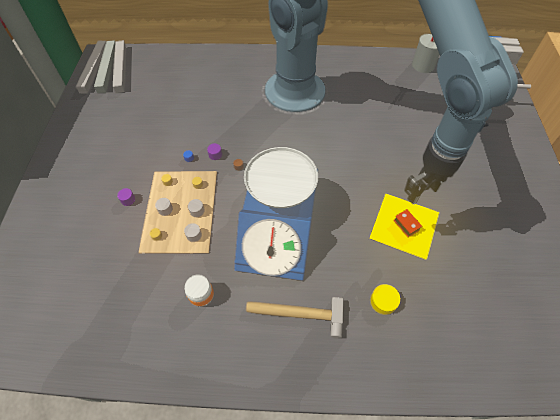

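The magnet lies on the mat at (406,222), the pan is empty and the needle reads 0 (-0.02). The band's middle is at 1.355, so the target is about 552 g, and two bigs should read about 1.45. The picks are the grey slugs on the board at (192,232), then (196,208). The purple ones at (126,197) and (214,152) are off the board and aren't meant.

```bash
cat >> h.py <<'E'
def pick(x,y,w,zt,open_=.056):
    a=best(x,y,.1,0); move_gripper(open_,50)
    move_ptp([x,y,.13],down(a)); movel([x,y,.03],speed=.2); f0=read_ft_force()[2]
    movel([x,y,zt],speed=.08); print("df",round(read_ft_force()[2]-f0,2))
    move_gripper(w-.02,50); g=read_finger_gap(); print("gap",g,"a",round(a,2))
    if g<w-.006: return None
    movel([x,y,.2],speed=.25); print("gap",read_finger_gap(),"fz",read_ft_force()[2],"t",read_time_s()); return a
def place(x,y,zt,a,open_):
    move_ptp([x,y,.19],down(a)); movel([x,y,zt],speed=.15); move_gripper(open_); movel([x,y,.2],speed=.25)
PC=[.453,-.025]
def needle(f):
    im=snap("scene",f); r=dial(im,"scene",cam("scene")[2],PC,-.13); print(f,read_time_s(),"needle",r["needle"],"n",r["nred"],"band",r["band"]); return r
E
python3 - <<'E'
from h import *
movel([.5,.299,.22],speed=.3)
a=pick(.551,-.2487,.04,-.0045)
if a is not None:
    place(.488,-.025,.1265,a,.06); print(read_time_s()); pause(.3); needle("s5.png")
E
```

```text
df -0.6
gap 0.0382618597926056 a 0
gap 0.03801502770665773 fz -2.8618109912880785 t 29.825
32.1083
s5.png 32.4583 needle 0.7297479072202377 n 28 band (np.float64(1.1153211092285358), np.float64(1.3550987222863968), np.float64(1.5898991026741085))
```

Run:
```python
from h import *
a=pick(.4785,-.252,.04,-.0045)
if a is not None:
    place(.418,-.025,.1143,a,.06); print(read_time_s())
    x,y=.46,-.27; move_ptp([x,y,.36],down(atan2(y,x)+pi/2))
    pause(.8); needle("s6.png"); pause(.3); needle("s7.png"); d=snap("side","d7.png")
    s=cv2.imread("pics/s7.png"); cv2.imwrite("pics/c4.png",np.hstack([cv2.resize(s[120:300,100:340],(480,360)),cv2.resize(d[150:290,180:340],(320,280)).__class__ and cv2.resize(d[160:300,200:340,::-1],(320,360))]))
```

```text
df 0.02
gap 0.038139121180871365 a 0
gap 0.03791383001446477 fz -3.393043573339124 t 36.1167
38.675
s6.png 41.1083 needle 1.5290892342615194 n 28 band (np.float64(1.1153211092285358), np.float64(1.269533574739993), np.float64(1.5712490413440339))
s7.png 41.4583 needle 1.5290892342615194 n 28 band (np.float64(1.1153211092285358), np.float64(1.269533574739993), np.float64(1.5712490413440339))
```

View pics/c4.png

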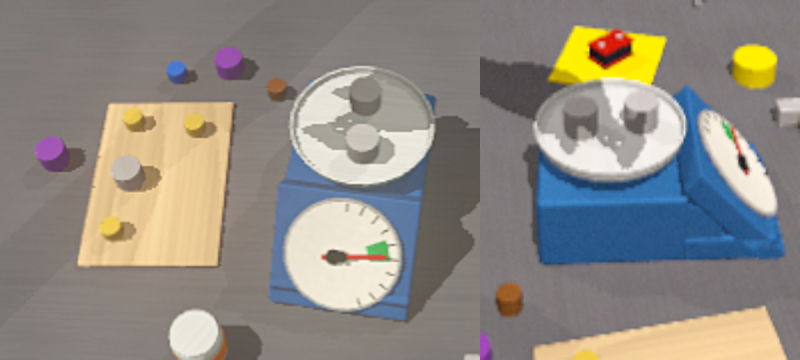

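The needle reads 1.53 against the band's 1.115–1.595, so it's inside but near the upper end. I'll check from the wrist camera, closer up.

Run:
```python
from h import *
x,y=.60,-.02; move_ptp([x,y,.34],down(pi/2)); pause(.3)
T=np.array(camera_params("wrist")["camera_from_world"]); im=snap("wrist","w3.png")
for pc in ([.453,-.025],[.4525,-.024],[.455,-.028]):
    for yw in (-.13,-.11): 
        r=dial(im,"wrist",T,pc,yw); print(pc,yw,r["needle"],r["nred"],r["band"],r["ctr"])
print(read_time_s(),proj)
p=cv2.projectPoints(np.float64([[.606,-.045,.064]]),cv2.Rodrigues(T[:3,:3])[0],T[:3,3],*cam("wrist")[:2])[0].ravel().astype(int);print(p)
c=im[max(p[1]-80,0):p[1]+80,max(p[0]-80,0):p[0]+80]; cv2.imwrite("pics/c5.png",cv2.resize(c,(560,560),interpolation=cv2.INTER_CUBIC)[:,:,::-1])
```

```text
[0.453, -0.025] -0.13 1.5635845912059756 88 (np.float64(1.0790626244964807), np.float64(1.2758516307926344), np.float64(1.5537346432764119)) [-0.00232689 -0.00026795]
[0.453, -0.025] -0.11 1.5887170368139147 79 (np.float64(1.0689411129314703), np.float64(1.2759399839649403), np.float64(1.5830911393021208)) [-0.00521349 -0.00010465]
[0.4525, -0.024] -0.13 1.5884167319256548 86 (np.float64(1.085172998585082), np.float64(1.288499938775709), np.float64(1.5722875900825244)) [-0.0034088  -0.00119373]
[0.4525, -0.024] -0.11 1.6136815034709637 75 (np.float64(1.0769498698234783), np.float64(1.2915744085999834), np.float64(1.602934653682494)) [-0.00630263 -0.00099831]
[0.455, -0.028] -0.13 1.4805793403800938 95 (np.float64(1.0425008909225268), np.float64(1.2216038140551386), np.float64(1.4886275172151575)) [0.00097701 0.0032433 ]
[0.455, -0.028] -0.11 1.4927207024546938 88 (np.float64(1.020519926115776), np.float64(1.2235545650096005), np.float64(1.5137308546227644)) [-0.00187806  0.00330827]
42.9667 <function proj at 0x7f7c05fdc180>
[285 182]
```

View pics/c5.png

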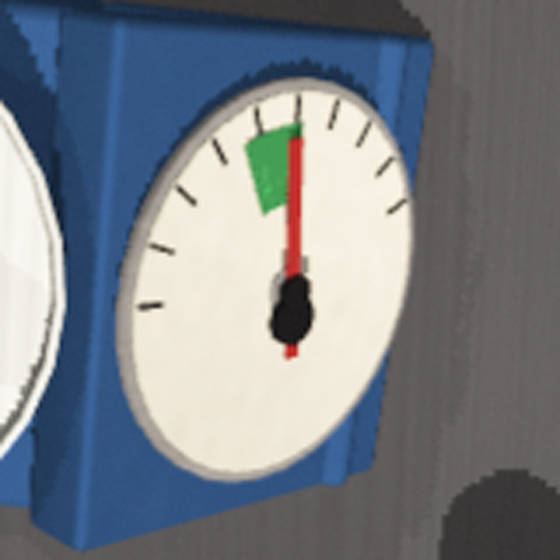

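The close-up shows the needle at the very edge of the green, which is too marginal. The readings say A ≈ 0.73 rad and B ≈ 0.80 rad. I'll take A back to the board and add two smalls, expecting about 1.34, mid-band. The smalls are the brass ones on the board at (198,183) and (166,180). Blue and brown are off the board.

Run:
```python
from h import *
a=0
move_gripper(.056,50); movel([.56,-.02,.25],down(pi/2),speed=.4) if False else None
move_ptp([.488,-.025,.18],down(a)); movel([.488,-.025,.099],speed=.15)
move_gripper(.02,50); g=read_finger_gap(); print("gapA",g,read_time_s())
assert g>.034
movel([.488,-.025,.19],speed=.25); print(read_finger_gap(),read_time_s())
move_ptp([.551,-.2487,.1],down(a)); movel([.551,-.2487,-.0035],speed=.2); move_gripper(.06); movel([.551,-.2487,.1],speed=.35); needle("s8.png")
a=pick(.394,-.2625,.028,-.002,.05); assert a is not None
place(.468,-.025,.115,a,.044); needle("s9.png")
```

```text
gapA 0.038324931554938275 45.5417
0.03818543843675491 46.0583
s8.png 48.5417 needle 0.7530909923390827 n 28 band (np.float64(1.1153211092285358), np.float64(1.3550987222863968), np.float64(1.5898991026741085))
df 1.32
gap 0.02499094681357882 a 0
gap 0.024573387955630303 fz -1.7828002741868425 t 52.0083
s9.png 54.5083 needle 1.0454345255196482 n 27 band (np.float64(1.1153211092285358), np.float64(1.3589238004115203), np.float64(1.5898991026741085))
```

Run:
```python
from h import *
a=pick(.3885,-.347,.028,-.002,.05); 
if a is not None:
    place(.503,-.025,.111,a,.044); needle("s10.png")
    x,y=.60,-.02; move_ptp([x,y,.32],down(pi/2)); pause(.4)
    T=np.array(camera_params("wrist")["camera_from_world"]); im=snap("wrist","w4.png"); print(dial(im,"wrist",T,PC,-.13)); needle("s11.png")
    s=cv2.imread("pics/s11.png")[120:300,100:440]
    cv2.imwrite("pics/c6.png",np.hstack([cv2.resize(s,(510,270)),cv2.resize(im[100:260,205:365,::-1],(270,270))]))
```

```text
df -0.63
gap 0.02520088915520811 a 0
gap 0.024976860946503775 fz -1.2457892198106733 t 58.5333
s10.png 61.3833 needle 1.3252001813099754 n 26 band (np.float64(1.1153211092285358), np.float64(1.4239422829155781), np.float64(1.5898991026741085))
{'needle': np.float64(1.3787715943861505), 'nred': 99, 'band': (np.float64(1.0831768029445987), np.float64(1.2597296431891447), np.float64(1.6121987089222067)), 'ctr': array([-0.00275856, -0.00041773])}
s11.png 63.2667 needle 1.3252001813099754 n 26 band (np.float64(1.1153211092285358), np.float64(1.4239422829155781), np.float64(1.5898991026741085))
```

View pics/c6.png

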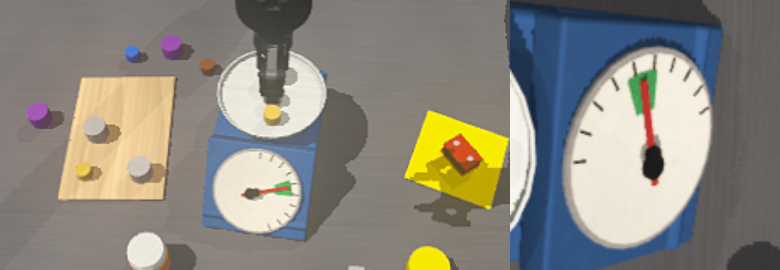

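The needle sits mid-band in both views, the gripper is clear and the magnet is on the mat, so I'm handing the job in.

```bash
python3 -c "
from bench import *
print(read_time_s()); sign_off()"
```

```text
63.2667
the job is handed in; nothing more can be done
```

The job is handed in at 63.3 s. The magnet lies on the yellow mat, and one big slug and two small ones are on the pan. The needle rests inside the green band.

**Last checks:** The scene camera read the needle steady at 1.325 rad in a band of about 1.115–1.59. The wrist close-up read 1.38 in a band of 1.08–1.61. The two differ by about 0.05 rad, but both put the needle near the middle. The tin, hammer, tape and look-alikes were never reached for. They stood where they were in the earlier pictures, but I didn't measure them again at the end.

**What went wrong on the way:**
- **Missed grasp:** The first grasp at the magnet closed above it. In the pictures the fingertips were about 28 mm higher than the tool data said, so I lowered all later grasps to match.
- **Magnet set-down:** It pressed the mat with about 7 N for a moment.
- **Slug swap:** Two big slugs put the needle at the band's upper edge (about 1.53 to 1.56). I took one back to its place on the board and used the two small ones instead.

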